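# Find the empty covered crate cell by touch and put the specimen case away

### The arm

A 7-joint arm with a two-finger parallel gripper is mounted at the origin on a cart in front of the work surface, level with it; the furniture and walls round the work are solid. World frame = base frame: x ahead of the robot, y to its left, z up, the work surface at z = 0. Lengths are in m, angles in degrees, forces in N, time in s.
With the tool pointing down it reaches from about 0.425 to 0.875 m from the base axis. Payload 4.7 kg.
Tool frame: the origin (TCP) lies midway between the tips of the shut fingers; the grasp point (between the pads) lies env.grip_point_offset behind it (env.grip_point_offset is the distance from the TCP to the grasp point, in m); x points along the fingers, y is the direction in which the jaws open and shut, and the axes are right-handed (so a half turn about x gives the same grasp; the last joint's range is limited). The gripper opens to 87 mm and grips with 3 to 60 N. Pads are 19 mm wide; open, the fingers measure 117 mm over their backs; the gripper's body (75 mm by 190 mm) begins 51 mm behind the grasp point.
Start: joints at [-64.567, 18.392, -4.016, 83.108, 1.295, 78.541, -3.26], TCP at [0.271, 0.591, 0.223] pointing down, gripper open.
Joint ranges: [-163.93, 163.93], [-17.29, 119.83], [-79.2, 71.16], [3.27, 140.29], [-89.18, 269.18], [5.43, 117.66], [-154.24, 154.24]. Speed limits (degrees/s): [147.25, 147.25, 180, 180, 180, 180, 180].

### API

Orientations are given as [roll, pitch, yaw] about the fixed x, y, z axes, in that order (R = Rz(yaw) Ry(pitch) Rx(roll)).
In Python, from cell import readout, read_camera, camera_params, sign_off, spot_in, pinpoint, env gives the robot as it stands.
- The arm moves only by the shell command python3 -m pendant 'ROWS' [OPENING] [FORCE]. ROWS is a JSON object of lists of equal length, an entry for each row: "xyz": the shift along the world's x, y, z in m, a list of three; "turn": the turn about the world's z in rad. A call has 1 to 10 rows; each row shifts and turns the pose as measured when the row begins; what a row does not reach is not made up. A row lasts 1/8 s, in which the tool goes at most 62.5 mm and 10.7 degrees, less where a joint would pass 70% of its speed; a pose out of reach is approached as far as the arm can. A call is refused whole if a number of a shift passes 0.0625 or a number of a turn 0.188, either way. A call with a gripper value outside its range is refused whole. OPENING is the opening, from 0 (shut) to 1 (fully open), set as the call begins (- or left out, the last holds). The fingers move at their own pace and stop on an object; FORCE is the grip in N (left out, the last holds). Time passes only in rows, so rows that do not move let the fingers close. It gives the time, the measured TCP pose, the force and the opening at its end, in the units of the state.
- readout.get_obs(): the state, without advancing time (a new reading comes with each control period).
- read_camera(name): name is "side" or "top" or "wrist"; returns the picture (480x640x3 uint8, red, green, blue); there is no depth.
- camera_params(name): a dict with "fx", "fy", "cx", "cy" (pixels), "rvec" (rotation vector, rad) and "tvec" (3), from world to camera coordinates, as OpenCV has them; the wrist camera has in their place "hand_eye" (4x4, takes a point from camera to tool coordinates, whose origin is the TCP and whose axes are the tool frame's). Camera axes: x right, y down, z forward; pixel columns grow to the right and rows downward; lengths in m; the calibration is good to about 2 mm. A picture is of the moment at which its call begins: read the wrist's pose just before it. camera_params takes no time and is no camera call.
- sign_off(): hands the job in, once; it reports no verdict.
Trained networks look in the newest picture that a camera, given by its name, has taken for a name from the list of things; names that differ only in an ending like _2 or _b are one class to them, and where a whole thing is asked for, a point or a joint stands for the part that bears it (a point fixed in the world has none). Each returns a list of dicts, best first, with "score" (0 to 1); they miss things now and then, are a little off and sometimes report something else, mostly with a low value. They report only what shows in the picture. A call takes as long as a camera call. They do not tell look-alikes from the thing itself.
- spot_in(camera, name): "at" ([x, y, z] in m, in the coordinates of the camera as it stood for that picture, good to about 4 mm: the middle of the surface that is visible of it).
- pinpoint(camera, name): "at" ([x, y, z] in m, in the coordinates of the camera as it stood for that picture, good to about 4 mm: a listed point, or the origin of a listed thing).
The state is a dict: "time_s": time; "qpos": joint angles; "joint_velocities": joint speeds; "effort": joint torques, N m; "tool_pos": TCP position; "tool_rot": TCP orientation; "force": force on the tool from outside, world axes, zero at the start; "wrist_torque": the same for the moment, N m; "grip_width": finger opening in m.
Only numpy, scipy, OpenCV 4.12 (cv2) and the standard library are available. Lean on these libraries where they do the work, as an engineer would, in place of code of your own. Each camera call takes 0.05 s, during which the arm holds its last target.

### The job

Put the specimen case away in the one empty cell of the covered storage crate. First feel for that cell: with empty fingers press down through the middle of the sprung covers until you touch the bare cork floor of a cell instead of a case. Then lift the case out of the labelling cradle by its ends, set it down flat on the bench and let go, take it again across its narrow width, and lay it flat and right way up in the middle of the empty cell's floor, its length square across the gap between the two covers as the other cases lie, without dropping it or disturbing the amber bottle.

Things in the scene. Friction and masses are not known exactly. Their poses are not given: they have to be found in the camera images.
- case_mid (a point): centre (half-way up) of the specimen case to put away: a closed grey plastic box 50 x 22 x 12 mm (x long, y across, z up) with a dark seam round it, 35 g, loose. At the start it lies in the slot of the cradle, its 50 mm along the slot.
- cradle: the labelling cradle, fixed: aluminium plate 90 x 80 mm on four feet, its top 18 mm above the bench, carrying a white block 30 mm long (cradle's x) and 44 mm wide, with a slot along x in which the case lies. The case's ends overhang the block by about 10 mm each; under them it is free down to the plate. Origin: on the bench under the middle.
- crate: the storage crate, fixed: plywood, 159 x 215 x 57 mm (x, y, z), with 2 x 2 covered cells, each 72 mm (crate's x) by 100 mm (y) inside, walls 5 mm. Three cells hold a case of the same kind, packed tight so it cannot move, its top 12 mm above the cell floor, hidden by the covers; one cell, a different one each time, is empty. Origin: centre of the underside, on the bench.
- bottle_mid (a point): centre of an amber glass dropper bottle that stands on the bench beside the work, loose: 33 mm across, 95 mm tall; this point is 47 mm above the bench. To be left alone.
- floor_1: cork floor of the near left cell (-x, +y side of the crate), fixed in the crate: 72 x 100 mm; origin: centre of its top face, 50 mm below the rim; axes as the crate's. A case packed in this cell would lie across its middle, along the crate's x.
- floor_2: cork floor of the near right cell (-x, -y side of the crate), fixed in the crate: 72 x 100 mm; origin: centre of its top face, 50 mm below the rim; axes as the crate's. A case packed in this cell would lie across its middle, along the crate's x.
- floor_3: cork floor of the far left cell (+x, +y side of the crate), fixed in the crate: 72 x 100 mm; origin: centre of its top face, 50 mm below the rim; axes as the crate's. A case packed in this cell would lie across its middle, along the crate's x.
- floor_4: cork floor of the far right cell (+x, -y side of the crate), fixed in the crate: 72 x 100 mm; origin: centre of its top face, 50 mm below the rim; axes as the crate's. A case packed in this cell would lie across its middle, along the crate's x.
- slot (a point): middle of the slot's floor in the cradle, 44 mm above the bench; axes as the cradle's. The case rests on it with 2 mm of play either side, between two cheeks that rise to 55 mm, 1 mm short of the case's top, so its long sides cannot be grasped there.
- covers (a point): centre of the crate's top, level with the rim and the covers, 57 mm above the bench; axes as the crate's. Each cell is covered by two slippery metal leaves hinged along its two walls across the crate's x, meeting in mid-cell. They swing only downward (each 34 mm long, 0.1 to 0.5 N at the tip) and spring shut. In a cell the fingers can open only a little; a hand has most room with its width along y.
Mind the look-alikes: they are no part of the job. Of the things shaped like the cradle, the aluminium one is meant.

How it is judged:
By the outcome, as a careful person would: the job done as asked, in the order asked, and still so for the second after the job is handed in, with the robot touching nothing.
It also fails if it takes over 64 s, if anything falls off the work surface, if the arm or the gripper's body presses on something with over 40 N, if the wrist force passes 120 N, or if a joint passes its speed limit or range.

## Working session

There is one attempt and no reset: what is moved stays moved. The work goes in short steps, Python scripts to look and compute and a shell command to move; the robot and the scene stay as the last step left them, time stands still between calls to the robot, and variables do not carry over. Pictures are saved under pics/ and viewed, and the job is handed in when it is done.

```bash
ls; mkdir -p pics; python3 - <<'E'
from cell import readout, read_camera, camera_params, env
import cv2
print(readout.get_obs()); print(env.grip_point_offset)
for n in ("side","top","wrist"):
    im=read_camera(n); cv2.imwrite(f"pics/{n}0.png",im[:,:,::-1]); print(n,camera_params(n))
E
```

```text
pics
{'time_s': 0.0, 'qpos': array([-64.56834579,  18.44141348,  -4.01335419,  83.17370266,
         1.29548768,  78.5408287 ,  -3.26010022]), 'joint_velocities': array([-0.04275007,  0.06929999,  0.09892873,  0.05644448, -0.09298237,
       -0.03525316,  0.04082133]), 'effort': array([ 2.07528051e-04, -4.91287744e+01, -4.04001307e-01, -3.12527490e+01,
       -6.39008288e-02,  4.37220780e-02,  1.72703194e-04]), 'tool_pos': array([0.2706712 , 0.5903629 , 0.22144505]), 'tool_rot': array([ -86.46612137,   89.88910368, -111.09012138]), 'force': array([-0.31115249, -0.34330531, -0.18201823]), 'wrist_torque': array([ 0.02223298, -0.01720337,  0.0334678 ]), 'grip_width': 0.08696296743288137}
0.0187
side {'fx': 563.6914785791885, 'fy': 563.6914785791885, 'cx': 322.7592409473368, 'cy': 241.87096709219696, 'rvec': array([ 0.42955526, -2.54321212,  1.49721558]), 'tvec': array([0.48885669, 0.06928207, 1.16828859])}
top {'fx': 439.6467417012232, 'fy': 439.6467417012232, 'cx': 314.6547467714562, 'cy': 237.02360700808603, 'rvec': array([ 2.18940555, -2.16480617,  0.06196473]), 'tvec': array([0.1530556 , 0.48781135, 0.86828634])}
wrist {'fx': 362.0693664985087, 'fy': 362.0693664985087, 'cx': 321.7059452555668, 'cy': 241.48299129724765, 'hand_eye': array([[-3.87038530e-04, -2.91601890e-01,  9.56539695e-01,
        -1.62110838e-01],
       [ 9.99999780e-01, -6.27757600e-04,  2.13251100e-04,
        -4.66059646e-04],
       [ 5.38290639e-04,  9.56539567e-01,  2.91602069e-01,
        -7.94626813e-02],
       [ 0.00000000e+00,  0.00000000e+00,  0.00000000e+00,
         1.00000000e+00]])}
```

View pics/top0.png

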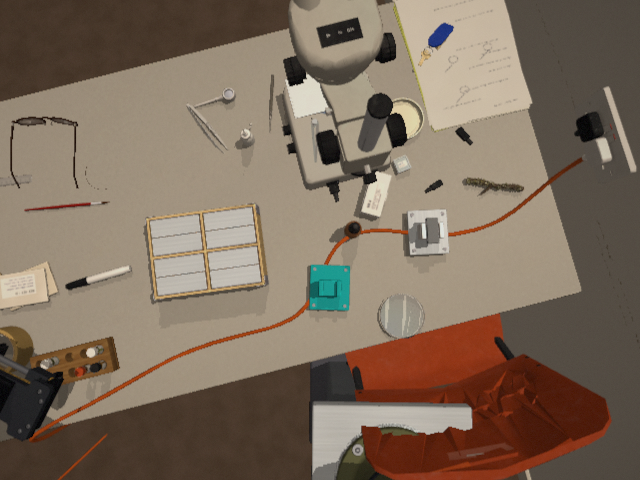

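View pics/side0.png

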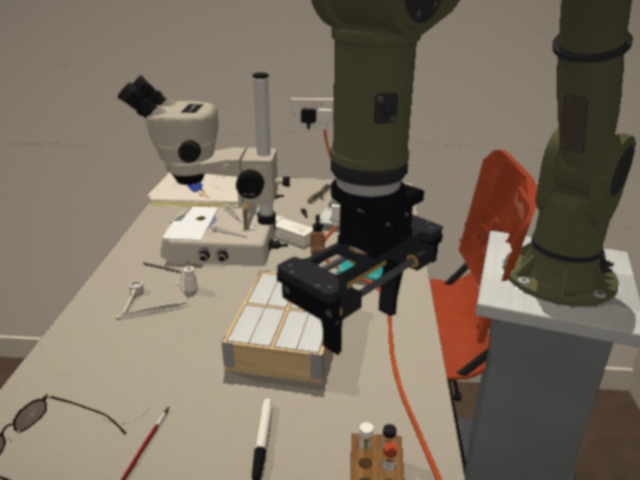

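View pics/wrist0.png

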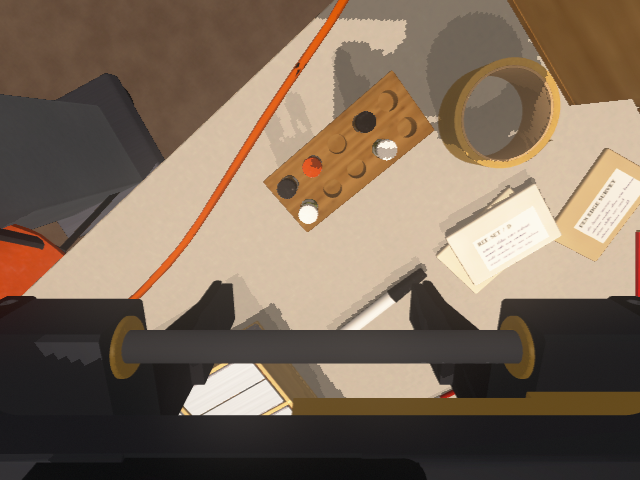

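```bash
cat > h.py <<'E'
from cell import readout, read_camera, camera_params, spot_in, pinpoint, env
import cv2, numpy as np
from scipy.spatial.transform import Rotation as R
def T(cam,obs=None):
    p=camera_params(cam); M=np.eye(4)
    if cam=="wrist":
        M[:3,:3]=R.from_euler('xyz',obs['tool_rot'],degrees=True).as_matrix(); M[:3,3]=obs['tool_pos']
        return M@p['hand_eye']
    r=cv2.Rodrigues(p['rvec'])[0]; M[:3,:3]=r.T; M[:3,3]=-r.T@p['tvec']; return M
def w(cam,at,obs=None): M=T(cam,obs); return M[:3,:3]@np.array(at)+M[:3,3]
def px(cam,P,obs=None):
    M=np.linalg.inv(T(cam,obs)); c=M[:3,:3]@np.array(P)+M[:3,3]; p=camera_params(cam)
    return np.array([p['fx']*c[0]/c[2]+p['cx'],p['fy']*c[1]/c[2]+p['cy']])
def ray(cam,uv,z,obs=None):
    M=T(cam,obs); p=camera_params(cam)
    d=M[:3,:3]@np.array([(uv[0]-p['cx'])/p['fx'],(uv[1]-p['cy'])/p['fy'],1]); 
    return M[:3,3]+d*(z-M[2,3])/d[2]
E
python3 - <<'E'
from h import *
np.set_printoptions(precision=4,suppress=True)
for c in ("top","side"):
    for n in ("case_mid","cradle","slot","crate","covers","bottle_mid"):
        for d in pinpoint(c,n)[:4]:
            P=w(c,d['at']); print(c,n,round(d['score'],2),P,px(c,P).round())
E
```

```text
top case_mid 0.55 [ 0.504  -0.0724  0.0491] [433. 228.]
top cradle 0.95 [ 0.3887  0.1297 -0.0016] [328. 285.]
top cradle 0.72 [ 0.5005 -0.0715  0.0022] [427. 232.]
top slot 0.95 [ 0.497  -0.0677  0.0437] [430. 232.]
top slot 0.59 [0.3852 0.1256 0.0418] [331. 288.]
top crate 0.78 [ 0.4578  0.3715 -0.0015] [212. 250.]
top covers 0.88 [0.4559 0.3686 0.0553] [206. 250.]
top covers 0.22 [0.5016 0.0826 0.0487] [353. 228.]
top bottle_mid 0.67 [0.5003 0.083  0.0466] [353. 229.]
side case_mid 0.43 [ 0.4962 -0.0741  0.0483] [341. 205.]
side cradle 0.69 [ 0.5037 -0.0712  0.003 ] [337. 222.]
side cradle 0.51 [ 0.3814  0.128  -0.002 ] [364. 274.]
side slot 0.78 [ 0.5011 -0.0722  0.0457] [339. 206.]
side crate 0.85 [ 0.4587  0.3683 -0.0013] [286. 335.]
side covers 0.74 [0.4544 0.3739 0.0574] [286. 310.]
side bottle_mid 0.66 [0.5008 0.0851 0.0501] [317. 234.]
side bottle_mid 0.34 [0.4535 0.3737 0.0573] [287. 310.]
```

Candidates for the cradle: the white/aluminium thing at top px (427,232) and the teal one at (328,287). For the case: the grey bar at (433,230), the white box at (377,195) and the small white cube at (402,164). The aluminium plate at (427,232) with the grey bar fits the description, so I'll check it in a close crop.

```bash
python3 - <<'E'
import cv2
im=cv2.imread("pics/top0.png")
cv2.imwrite("pics/top0_cradle.png",cv2.resize(im[190:320,290:460],None,fx=4.5,fy=4.5,interpolation=cv2.INTER_CUBIC))
cv2.imwrite("pics/top0_crate.png",cv2.resize(im[195:310,135:280],None,fx=5,fy=5,interpolation=cv2.INTER_CUBIC))
E
```

```text
(no output)
```

View pics/top0_cradle.png

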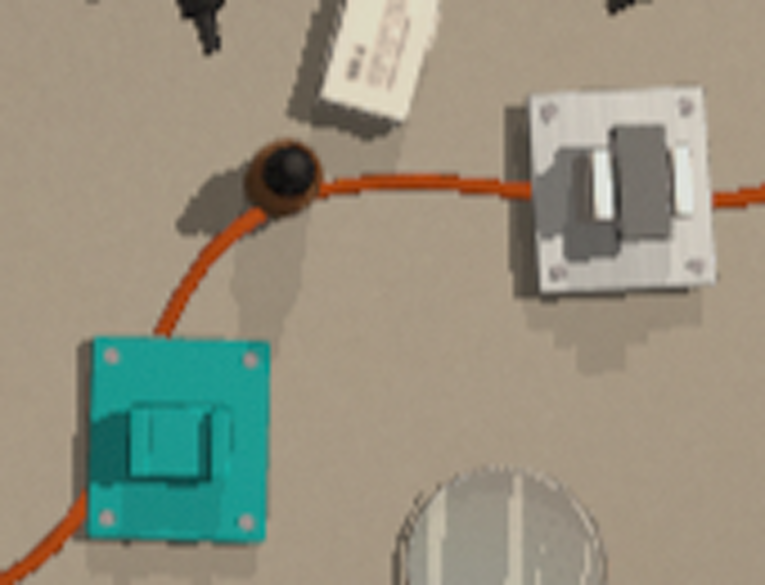

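View pics/top0_crate.png

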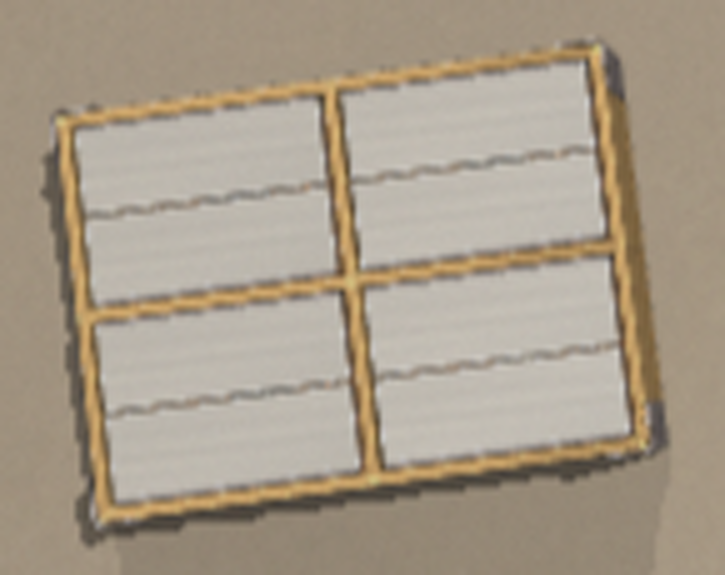

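The top crop shows the aluminium cradle with white cheeks and the grey case at about full-image px (432,230), so that is the one meant. The teal look-alike at (328,287) holds no grey case. The bottle is at (353,228), and the crate shows all four covers shut. Next I'll work out poses from corners.

```bash
python3 - <<'E'
from h import *
np.set_printoptions(precision=4,suppress=True)
def quad(c,s,o,z):
    P=np.array([ray("top",(np.array(p)/s+o),z) for p in c]); m=P.mean(0)
    # order: TL,TR,BR,BL ; image up=+x, left=+y
    ex=(P[0]-P[3]+P[1]-P[2])/2; ey=(P[0]-P[1]+P[3]-P[2])/2
    print(m,np.linalg.norm(ex),np.linalg.norm(ey),np.degrees(np.arctan2(ex[1],ex[0])),np.degrees(np.arctan2(-ey[0],ey[1])))
    return m
quad([(60,118),(597,47),(648,447),(100,520)],5,[135,195],.057)
quad([(529,93),(703,87),(715,283),(540,294)],4.5,[290,190],.018)
quad([(611,127),(665,124),(671,240),(618,242)],4.5,[290,190],.056)
print("setdown",ray("top",(490,258),0), ray("top",(350,345),0),ray("top",(580,290),0))
o=readout.get_obs(); r=R.from_euler('xyz',o['tool_rot'],degrees=True).as_matrix(); print(r)
for n in ("floor_1","covers","crate"):
  pass
for c in("side","top"):
  print(c,[ (round(d['score'],2),w(c,d['at'])) for d in spot_in(c,"case_mid")[:2]])
m=np.array([.4565,.3706])
E
```

```text
[0.4533 0.3693 0.057 ] 0.1564445966037003 0.21188040112110687 8.194663064983434 8.195670641190537
[ 0.4988 -0.0698  0.018 ] 0.08919558921105938 0.07794358353926456 2.909002174261204 3.4067809568220104
[ 0.498 -0.069  0.056] 0.04968168491610925 0.022867850064560644 2.770789483870148 3.299177466965118
setdown [ 0.4483 -0.1996  0.    ] [0.2693 0.0848 0.    ] [ 0.3857 -0.3797  0.    ]
[[ 0.0001  0.4167  0.909 ]
 [ 0.0001  0.909  -0.4167]
 [-1.      0.0001  0.0001]]
side [(0.58, array([ 0.516 , -0.0506,  0.0201])), (0.52, array([ 0.5183, -0.0623,  0.0554]))]
top [(0.82, array([ 0.5018, -0.0719,  0.0565])), (0.49, array([0.4584, 0.3691, 0.0553]))]
```

```bash
python3 -m pendant '{"xyz":[[0.028,-0.035,-0.022],[0.028,-0.035,-0.022],[0.028,-0.035,-0.022],[0.028,-0.035,-0.022],[0.028,-0.035,-0.022]],"turn":[0.115,0.115,0.115,0.115,0.115]}' 0 10
```

```text
time_s: 1.48
tool_pos: [0.4105, 0.4163, 0.1124]
tool_rot: [88.1, 89.6, 98.0]
force: [0.4, 0.4, -0.4]
grip_width: 0.0447
```

```bash
cat >> h.py <<'E'
def st(tx=None,ty=None):
    o=readout.get_obs(); r=R.from_euler('xyz',o['tool_rot'],degrees=True).as_matrix()
    print("t",round(o['time_s'],2),"pos",o['tool_pos'].round(4),"jaw",round(np.degrees(np.arctan2(r[1,1],r[0,1])),2),"tilt",r[:2,0].round(4),"F",o['force'].round(2),"w",round(o['grip_width'],4),"q",o['qpos'].round(0))
    return o
E
python3 -c "
from h import *
st()
im=read_camera('wrist');cv2.imwrite('pics/w1.png',im[:,:,::-1])"
```

```text
t 1.48 pos [0.4105 0.4163 0.1124] jaw 99.96 tilt [-0.0011  0.0075] F [ 0.4   0.43 -0.4 ] w 0.0447 q [-46.  15.  -2. 101.   0.  64.  52.]
```

View pics/w1.png

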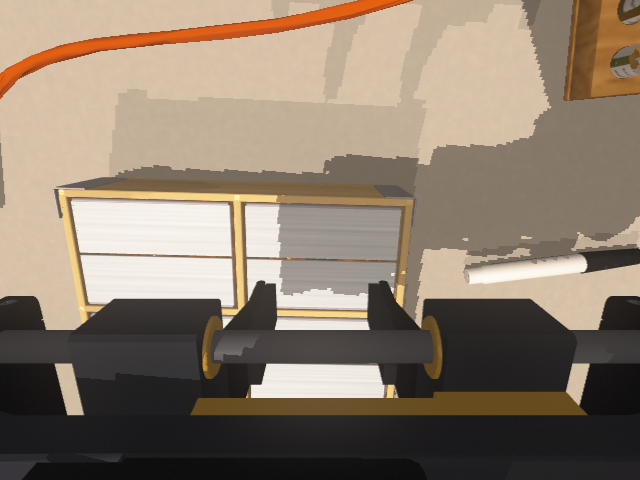

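The wrist picture shows the near cells at (160,240) and (325,240), with the half-shut fingers in front of the left-hand cell. I'll check my crate model against it by projection.

```bash
python3 - <<'E'
from h import *
o=readout.get_obs()
im=cv2.imread("pics/w1.png"); im2=cv2.imread("pics/top0.png")
a=np.radians(8.2); c=np.array([.455,.370]); Rz=np.array([[np.cos(a),-np.sin(a)],[np.sin(a),np.cos(a)]])
big=cv2.resize(im2[195:310,135:280],None,fx=5,fy=5)
def L(p,q):
    P,Q=[np.r_[c+Rz@np.array(v),.057] for v in (p,q)]
    cv2.line(im,*[tuple(int(x) for x in px("wrist",v,o)) for v in (P,Q)],(0,0,255),1)
    cv2.line(big,*[tuple(int(x) for x in (px("top",v)-[135,195])*5+2) for v in (P,Q)],(0,0,255),1)
for s in (-.0795,.0795,0): L((s,-.1075),(s,.1075))
for s in (-.1075,.1075,0): L((-.0795,s),(.0795,s))
for s in (-.0385,.0385): L((s,-.1075),(s,.1075))
cv2.imwrite("pics/w1o.png",im[150:420]); cv2.imwrite("pics/t0o.png",big)
E
```

```text
(no output)
```

View pics/w1o.png

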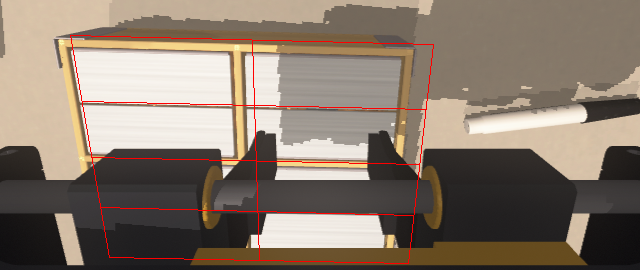

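View pics/t0o.png

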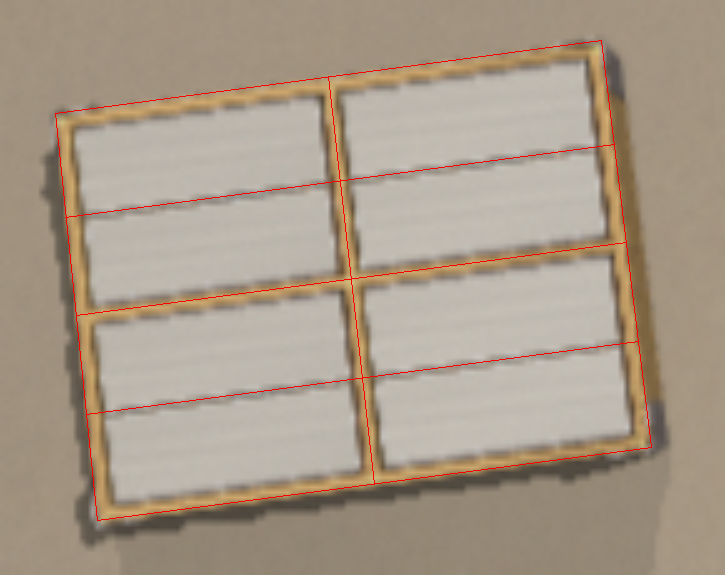

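```bash
cat > ov.py <<'E'
from h import *
def crate_ov(im,cam,o,c,a,z=.057):
    a=np.radians(a); Rz=np.array([[np.cos(a),-np.sin(a)],[np.sin(a),np.cos(a)]])
    def L(p,q):
        P,Q=[np.r_[np.array(c)+Rz@np.array(v),z] for v in (p,q)]
        cv2.line(im,*[tuple(int(round(x)) for x in px(cam,v,o)) for v in (P,Q)],(0,0,255),1)
    for s in (-.0795,.0795,0): L((s,-.1075),(s,.1075))
    for s in (-.1075,.1075,0): L((-.0795,s),(.0795,s))
    for s in (-.0385,.0385): L((s,-.1075),(s,.1075))
    return im
E
python3 - <<'E'
from ov import *
o=st(); im=read_camera("wrist")[:,:,::-1].copy(); st()
cv2.imwrite("pics/w2.png",im)
cv2.imwrite("pics/w2o.png",crate_ov(im,"wrist",o,(.455,.370),8.2)[150:420])
E
```

```text
t 1.52 pos [0.415  0.4076 0.1089] jaw 99.7 tilt [-0.0014 -0.0012] F [ 3.25 -6.68 -2.3 ] w 0.0411 q [-46.  15.  -2. 101.   0.  64.  52.]
t 1.57 pos [0.4134 0.4099 0.11  ] jaw 99.29 tilt [-0.0024  0.0003] F [ 0.19 -0.47 -0.41] w 0.0371 q [-46.  15.  -2. 101.   0.  64.  52.]
```

View pics/w2o.png

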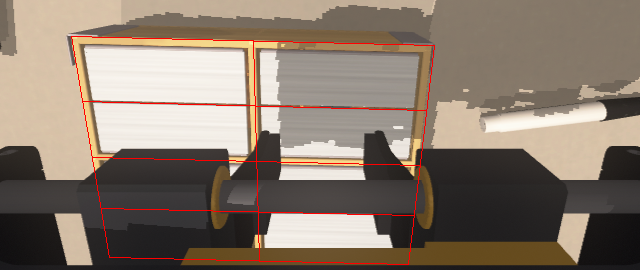

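The earlier mismatch came from the arm still swinging. Settled, the projected crate fits the picture to about 2 px. Now I'll probe floor_1 at (0.409, 0.4165).

```bash
python3 -m pendant '{"xyz":[[-0.004,0.0066,-0.01],[0,0,-0.02],[0,0,-0.02],[0,0,-0.02],[0,0,-0.008],[0,0,0]],"turn":[-0.019,0,0,0,0,0]}' 0 10; python3 -c "
from h import *
st()"
```

```text
time_s: 2.33
tool_pos: [0.4042, 0.4249, 0.03]
tool_rot: [107.1, 89.6, 115.4]
force: [-0.1, 0.1, 0.5]
grip_width: 0.0006
t 2.33 pos [0.4042 0.4249 0.03  ] jaw 98.33 tilt [-0.0027  0.0056] F [-0.08  0.11  0.48] w 0.0006 q [-47.  20.  -2. 104.   0.  56.  49.]
```

```bash
python3 -m pendant '{"xyz":[[0.005,-0.008,0],[0,0,-0.005],[0,0,-0.004],[0,0,-0.003]],"turn":[0,0,0,0]}'; python3 -c "
from h import *
st()"
```

```text
time_s: 2.82
tool_pos: [0.4106, 0.418, 0.0197]
tool_rot: [80.3, 89.5, 88.6]
force: [-0.2, -1.1, 0.6]
grip_width: 0.0003
t 2.83 pos [0.4106 0.418  0.0197] jaw 98.31 tilt [0.0002 0.0089] F [-0.19 -1.05  0.61] w 0.0003 q [-46.  21.  -2. 105.   0.  54.  50.]
```

```bash
python3 -m pendant '{"xyz":[[0,0,-0.003],[0,0,-0.003],[0,0,-0.002]],"turn":[0,0,0]}'; python3 -c "
from h import *
st()"
```

```text
time_s: 3.2
tool_pos: [0.4107, 0.4179, 0.0195]
tool_rot: [88.0, 89.6, 96.3]
force: [-3.0, -2.9, 8.8]
grip_width: 0.0006
t 3.2 pos [0.4107 0.4179 0.0195] jaw 98.27 tilt [-0.0009  0.0078] F [-2.95 -2.93  8.77] w 0.0006 q [-46.  21.  -2. 105.   0.  54.  50.]
```

floor_1 is stopped at z = 0.0195 with 9 N: a case lies there. Next is floor_2.

```bash
python3 -m pendant '{"xyz":[[0,0,0.03],[0,0,0.035],[0.004,-0.03,0],[0.005,-0.04,0],[0.004,-0.03,0],[0,0,0],[0,0,0]],"turn":[0,0,0,0,0,0,0]}'; python3 -c "
from h import *
st()"
```

```text
time_s: 4.08
tool_pos: [0.4234, 0.317, 0.0871]
tool_rot: [77.6, 89.4, 86.0]
force: [-0.3, -0.2, -0.9]
grip_width: 0.0005
t 4.08 pos [0.4234 0.317  0.0871] jaw 98.39 tilt [0.0007 0.0103] F [-0.26 -0.16 -0.91] w 0.0005 q [-40.  10.   1. 110.  -1.  60.  59.]
```

```bash
python3 -m pendant '{"xyz":[[0.001,-0.0045,-0.02],[0,0,-0.025],[0,0,-0.012],[0,0,-0.004],[0,0,-0.005],[0,0,-0.004],[0,0,-0.003]],"turn":[0,0,0,0,0,0,0]}'; python3 -c "
from h import *
st()"
```

```text
time_s: 4.95
tool_pos: [0.4248, 0.3193, 0.014]
tool_rot: [65.7, 89.1, 74.5]
force: [0.0, 0.0, 0.5]
grip_width: 0.0005
t 4.95 pos [0.4248 0.3193 0.014 ] jaw 98.78 tilt [0.0043 0.0155] F [0.01 0.04 0.53] w 0.0005 q [-40.  15.   1. 113.  -1.  51.  60.]
```

Already at z = 0.014, below a case top, with no force. I'll centre and touch the floor.

```bash
python3 -m pendant '{"xyz":[[0,-0.006,0],[0,0,-0.003],[0,0,-0.003],[0,0,-0.003],[0,0,-0.002]],"turn":[0,0,0,0,0]}'; python3 -c "
from h import *
st()"
```

```text
time_s: 5.58
tool_pos: [0.4255, 0.3128, 0.0074]
tool_rot: [66.9, 89.1, 75.6]
force: [-6.2, -4.8, 17.6]
grip_width: 0.0008
t 5.58 pos [0.4255 0.3128 0.0074] jaw 98.73 tilt [0.004  0.0154] F [-6.17 -4.8  17.58] w 0.0008 q [-40.  16.   1. 114.  -1.  50.  61.]
```

floor_2 (near right) is empty: cork touched at z = 0.0074 with 17 N. Now up and over to the cradle.

```bash
python3 -m pendant '{"xyz":[[0,0,0.04],[0,0,0.05],[0,-0.01,0.05],[0.005,-0.035,0.02],[0.005,-0.04,0],[0.005,-0.04,0],[0.005,-0.04,0]],"turn":[0,0,0,-0.1,-0.16,-0.16,-0.16]}'; python3 -m pendant '{"xyz":[[0.008,-0.04,0],[0.008,-0.04,0],[0.01,-0.04,0],[0.01,-0.04,0],[0.01,-0.03,0],[0.01,-0.02,0],[0,0,0],[0,0,0]],"turn":[-0.16,-0.16,-0.16,-0.16,-0.16,-0.16,0,0]}' 1; python3 -c "
from h import *
st()"
```

```text
time_s: 6.45
tool_pos: [0.4444, 0.1463, 0.1728]
tool_rot: [68.3, 88.9, 43.2]
force: [0.3, -0.5, -0.0]
grip_width: 0.0004
time_s: 7.45
tool_pos: [0.5005, -0.0733, 0.1724]
tool_rot: [67.7, 88.8, -14.4]
force: [-0.1, -0.4, 1.4]
grip_width: 0.0726
t 7.45 pos [ 0.5005 -0.0733  0.1724] jaw 7.95 tilt [ 0.0201 -0.0052] F [-0.13 -0.41  1.4 ] w 0.0726 q [-17.   1.  23. 109.  -0.  69.  14.]
```

```bash
python3 - <<'E'
from h import *
np.set_printoptions(precision=4,suppress=True)
o=st(); im=read_camera("wrist")[:,:,::-1].copy(); st()
cv2.imwrite("pics/w3.png",im)
for f in (pinpoint,spot_in):
  for n in ("case_mid","slot"):
    for d in f("wrist",n)[:3]:
        P=w("wrist",d['at'],o); print(f.__name__,n,round(d['score'],2),P,px("wrist",P,o).round())
st()
E
```

```text
t 7.45 pos [ 0.5005 -0.0733  0.1724] jaw 7.95 tilt [ 0.0201 -0.0052] F [-0.13 -0.41  1.4 ] w 0.0726 q [-17.   1.  23. 109.  -0.  69.  14.]
t 7.5 pos [ 0.5006 -0.0733  0.1724] jaw 7.95 tilt [ 0.0204 -0.0053] F [ 0.2   0.38 -0.02] w 0.0766 q [-17.   1.  23. 109.  -0.  69.  14.]
call case_mid 0.57 [ 0.5016 -0.0729  0.0538] [320. 233.]
call slot 0.83 [ 0.502  -0.0758  0.0427] [319. 233.]
call case_mid 0.83 [ 0.4992 -0.0719  0.0593] [317. 233.]
call case_mid 0.25 [ 0.4939 -0.0556  0.0263] [313. 204.]
call slot 0.88 [ 0.4972 -0.0593  0.0172] [316. 206.]
call slot 0.71 [0.4177 0.0869 0.0203] [237.   3.]
t 7.7 pos [ 0.5008 -0.0734  0.1727] jaw 7.89 tilt [ 0.021  -0.0054] F [-0.1   0.21 -0.34] w 0.0856 q [-17.   1.  23. 109.  -0.  69.  14.]
```

View pics/w3.png

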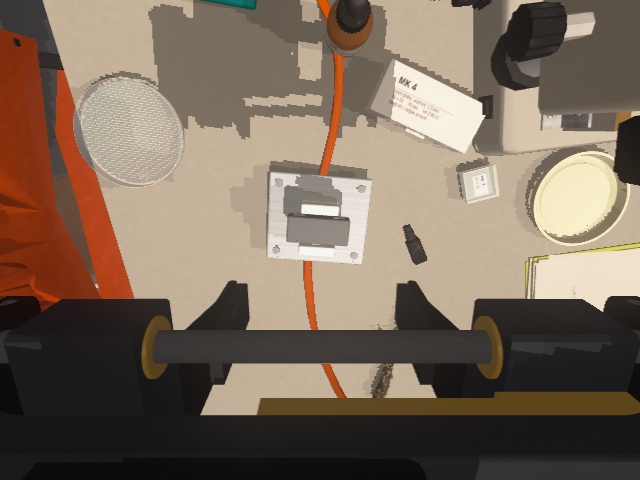

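The wrist view shows the grey case at about (318,231) in the white block on the aluminium plate. The bottle is upright at (350,25). I'll measure the corners.

```bash
python3 - <<'E'
import cv2
im=cv2.imread("pics/w3.png"); cv2.imwrite("pics/w3c.png",cv2.resize(im[160:275,255:385],None,fx=6,fy=5.2*6/5.2,interpolation=cv2.INTER_CUBIC)[:600])
E
```

```text
(no output)
```

View pics/w3c.png

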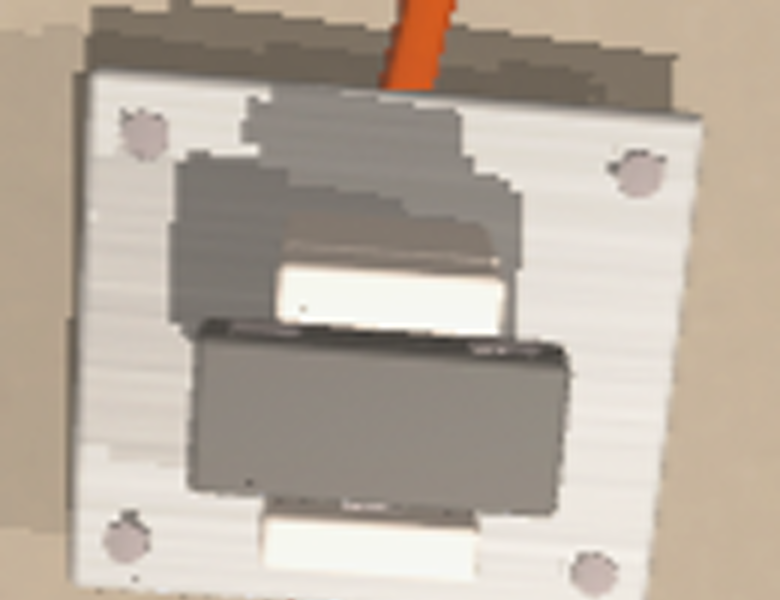

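```bash
python3 - <<'E'
from h import *
np.set_printoptions(precision=4,suppress=True)
o=st(); o['tool_pos']=np.array([.50055,-.0733,.1724])
def q(c,z):
    P=np.array([ray("wrist",np.array(p)/6+[255,160],z,o) for p in c]); ex=(P[1]-P[0]+P[2]-P[3])/2; ey=(P[0]-P[3]+P[1]-P[2])/2
    print(P.mean(0),np.linalg.norm(ex),np.linalg.norm(ey),np.degrees(np.arctan2(ex[1],ex[0])),np.degrees(np.arctan2(-ey[0],ey[1])))
q([(197,336),(569,366),(556,515),(190,490)],.056)
q([(90,70),(702,116),(645,605),(72,583)],.018)
E
```

```text
t 7.7 pos [ 0.5008 -0.0734  0.1727] jaw 7.89 tilt [ 0.021  -0.0054] F [-0.1   0.21 -0.34] w 0.0856 q [-17.   1.  23. 109.  -0.  69.  14.]
[ 0.5002 -0.0711  0.056 ] 0.04916673701976404 0.0209350138031933 3.1040346064705266 4.032468064897123
[ 0.5004 -0.0701  0.018 ] 0.08857198215108937 0.07699843454385501 4.267691445883096 3.4619837030046616
```

```bash
python3 -m pendant '{"xyz":[[-0.001,0.003,-0.02],[0,0,-0.03],[0,0,-0.03],[0,0,-0.015],[0,0,0],[0,0,0]],"turn":[-0.04,-0.04,0,0,0,0]}' 1 15; python3 -c "
from h import *
o=st()
im=read_camera('wrist');cv2.imwrite('pics/w4.png',im[:,:,::-1])"
```

```text
time_s: 8.45
tool_pos: [0.5014, -0.0675, 0.0776]
tool_rot: [73.4, 88.5, -13.1]
force: [-0.2, -0.8, 0.6]
grip_width: 0.0868
t 8.45 pos [ 0.5014 -0.0675  0.0776] jaw 3.55 tilt [ 0.0255 -0.0059] F [-0.16 -0.83  0.61] w 0.0868 q [-17.   7.  23. 115.  -3.  57.  11.]
```

View pics/w4.png

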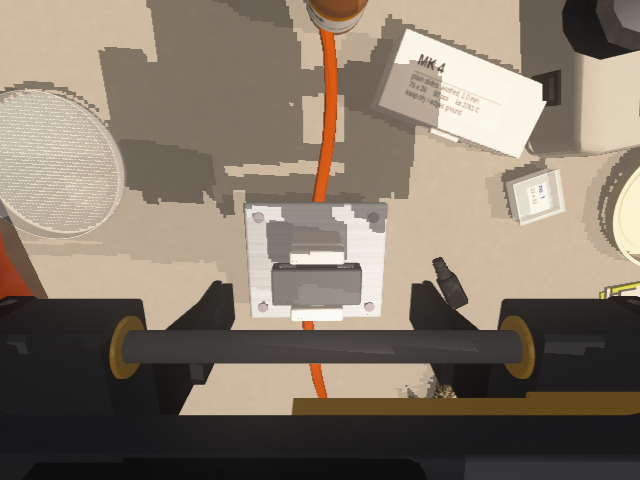

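```bash
python3 -m pendant '{"xyz":[[-0.002,-0.003,-0.015],[0,0,-0.013],[0,0,-0.002]],"turn":[-0.006,0,0]}'; python3 -c "
from h import *
o=st()
im=read_camera('wrist');cv2.imwrite('pics/w5.png',im[:,:,::-1])
o=st()"
```

```text
time_s: 8.88
tool_pos: [0.5003, -0.0709, 0.0471]
tool_rot: [75.4, 88.3, -11.5]
force: [0.4, -0.4, 0.2]
grip_width: 0.0867
t 8.88 pos [ 0.5003 -0.0709  0.0471] jaw 3.17 tilt [ 0.0285 -0.0058] F [ 0.42 -0.4   0.23] w 0.0867 q [-16.   9.  23. 117.  -4.  53.  12.]
t 8.93 pos [ 0.5003 -0.0709  0.0473] jaw 3.17 tilt [ 0.0285 -0.0058] F [-0.19 -0.31 -0.81] w 0.0866 q [-16.   9.  23. 117.  -4.  53.  12.]
```

View pics/w5.png

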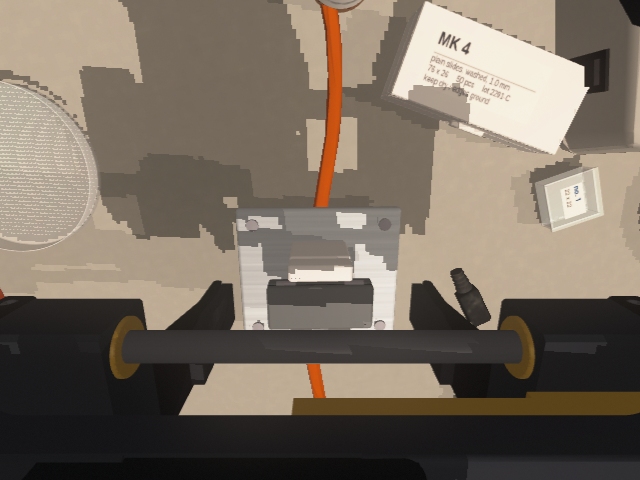

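```bash
python3 -m pendant '{"xyz":[[0,0,-0.0005],[0,0,0],[0,0,0],[0,0,0],[0,0,0],[0,0,0]],"turn":[0,0,0,0,0,0]}' 0 15; python3 -c "
from h import *
o=st()"
```

```text
time_s: 9.68
tool_pos: [0.5011, -0.0709, 0.0474]
tool_rot: [76.0, 88.3, -10.9]
force: [-0.6, 0.1, -0.3]
grip_width: 0.0498
t 9.68 pos [ 0.5011 -0.0709  0.0474] jaw 3.18 tilt [ 0.03   -0.0057] F [-0.59  0.13 -0.34] w 0.0498 q [-16.   9.  23. 117.  -4.  53.  12.]
```

```bash
python3 -m pendant '{"xyz":[[0,0,0.015],[0,0,0.035],[-0.003,-0.01,0.02],[-0.012,-0.03,0],[-0.015,-0.036,0],[-0.012,-0.03,-0.015],[-0.006,-0.015,-0.03],[0,0,-0.012]],"turn":[0,0,0,0.03,0.03,0.02,0,0]}'; python3 -c "
from h import *
o=st()
im=read_camera('top');cv2.imwrite('pics/t6.png',im[:,:,::-1])
o=st()"
```

```text
time_s: 10.68
tool_pos: [0.4553, -0.196, 0.071]
tool_rot: [76.0, 87.5, -6.0]
force: [-1.1, 0.3, -0.7]
grip_width: 0.05
t 10.68 pos [ 0.4553 -0.196   0.071 ] jaw 7.99 tilt [ 0.043  -0.0045] F [-1.11  0.33 -0.66] w 0.05 q [ -8.   6.  30. 118.  -4.  55.  32.]
t 10.72 pos [ 0.4554 -0.1951  0.0702] jaw 8.07 tilt [ 0.0424 -0.0042] F [ 0.02 -0.08 -1.38] w 0.0496 q [ -8.   6.  30. 118.  -4.  55.  32.]
```

View pics/t6.png

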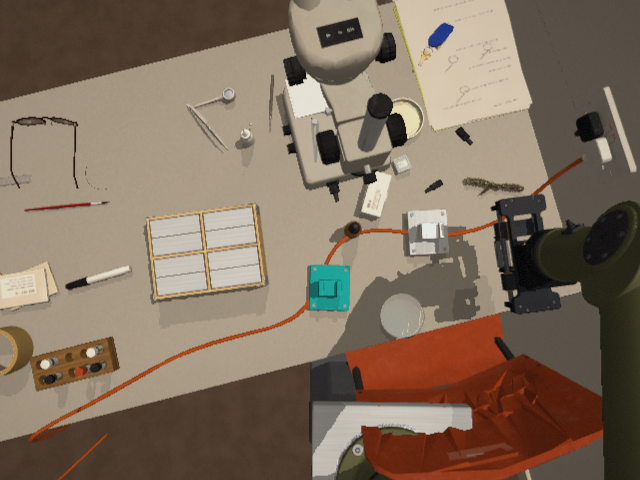

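The case is held at 50 mm between the jaws over free bench. The top view shows the cradle at (428,232) empty and the bottle standing at (353,228). Lowering.

```bash
python3 -m pendant '{"xyz":[[-0.006,-0.003,-0.02],[0,0,-0.025],[0,0,-0.012],[0,0,-0.003]],"turn":[0,0,0,0]}'; python3 -c "
from h import *
o=st()"
```

```text
time_s: 11.22
tool_pos: [0.4547, -0.1946, 0.0126]
tool_rot: [77.8, 87.2, -3.8]
force: [-0.7, 0.2, -0.2]
grip_width: 0.0497
t 11.22 pos [ 0.4547 -0.1946  0.0126] jaw 8.42 tilt [ 0.0488 -0.0033] F [-0.67  0.17 -0.25] w 0.0497 q [ -7.  11.  30. 121.  -8.  48.  36.]
```

```bash
python3 -m pendant '{"xyz":[[-0.008,-0.002,-0.004],[0,0,-0.003],[0,0,-0.002]],"turn":[0,0,0]}'; python3 -c "
from h import *
o=st()"
```

```text
time_s: 11.6
tool_pos: [0.4478, -0.1966, 0.005]
tool_rot: [77.7, 87.0, -3.8]
force: [0.1, -0.3, -1.0]
grip_width: 0.0498
t 11.6 pos [ 0.4478 -0.1966  0.005 ] jaw 8.47 tilt [ 0.0519 -0.0035] F [ 0.11 -0.3  -0.98] w 0.0498 q [ -6.  11.  30. 122.  -9.  46.  37.]
```

```bash
python3 -m pendant '{"xyz":[[0,0,-0.001],[0,0,-0.001],[0,0,-0.001]],"turn":[0,0,0]}'; python3 -c "
from h import *
o=st()"
```

```text
time_s: 11.98
tool_pos: [0.4481, -0.1967, 0.0037]
tool_rot: [79.1, 87.0, -2.5]
force: [-4.7, 1.4, 12.9]
grip_width: 0.0499
t 11.97 pos [ 0.4481 -0.1967  0.0037] jaw 8.45 tilt [ 0.0516 -0.0022] F [-4.7   1.44 12.91] w 0.0499 q [ -6.  11.  30. 122.  -9.  46.  37.]
```

```bash
python3 -m pendant '{"xyz":[[0,0,0],[0,0,0.001],[0,0,0.015],[0,0,0.04],[0,0,0.045],[0,0,0.03]],"turn":[0,0,0,0.05,0.16,0.17]}' 0.67; python3 -c "
from h import *
o=st()
im=read_camera('wrist');cv2.imwrite('pics/w7.png',im[:,:,::-1])
im=read_camera('top');cv2.imwrite('pics/t7.png',im[:,:,::-1])
o=st()"
```

```text
time_s: 12.72
tool_pos: [0.4464, -0.1967, 0.1392]
tool_rot: [77.2, 87.2, 18.0]
force: [0.9, -0.6, -0.3]
grip_width: 0.0584
t 12.72 pos [ 0.4464 -0.1967  0.1392] jaw 30.83 tilt [0.046 0.015] F [ 0.91 -0.6  -0.26] w 0.0584 q [ -7.  -0.  29. 114.  -2.  64.  54.]
t 12.82 pos [ 0.4485 -0.1976  0.1409] jaw 30.62 tilt [0.0513 0.0137] F [ 0.16 -0.7   0.55] w 0.0581 q [ -7.  -0.  30. 114.  -2.  64.  54.]
```

View pics/w7.png

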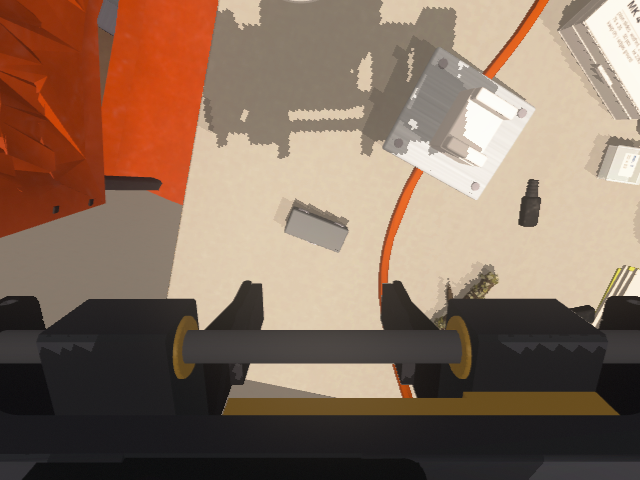

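The wrist view shows the case flat on the bench at (317,228), released, with its seam side visible. The cable at (390,250) is clear of it. I'll measure it.

```bash
python3 - <<'E'
import cv2,numpy as np
im=cv2.imread("pics/w7.png"); a=cv2.resize(im[190:265,265:365],None,fx=6,fy=6,interpolation=cv2.INTER_CUBIC)
cv2.imwrite("pics/w7c.png",a)
im=cv2.imread("pics/t7.png"); cv2.imwrite("pics/t7c.png",cv2.resize(im[190:320,400:580],None,fx=4,fy=4,interpolation=cv2.INTER_CUBIC))
E
```

```text
(no output)
```

View pics/w7c.png

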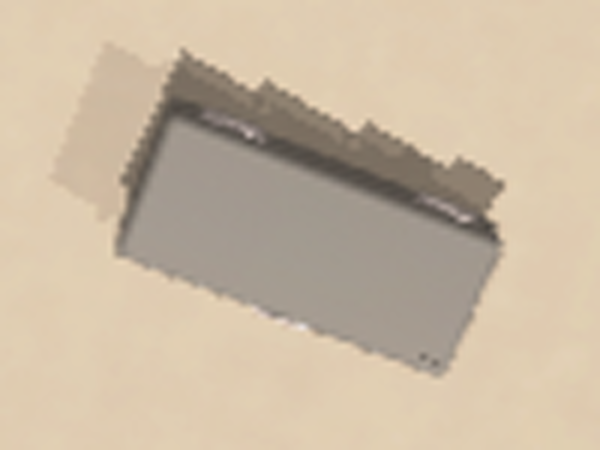

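View pics/t7c.png

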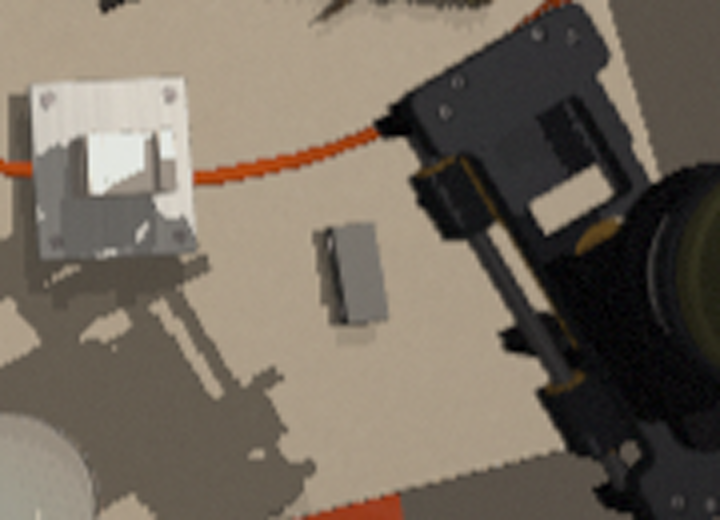

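```bash
python3 - <<'E'
from h import *
np.set_printoptions(precision=4,suppress=True)
o=st()
def q(cam,c,s,off,o,z=.012):
    P=np.array([ray(cam,np.array(p)/s+off,z,o) for p in c]); ex=(P[1]-P[0]+P[2]-P[3])/2; ey=(P[0]-P[3]+P[1]-P[2])/2
    print(P.mean(0),np.linalg.norm(ex),np.linalg.norm(ey),np.degrees(np.arctan2(ex[1],ex[0])),np.degrees(np.arctan2(-ey[0],ey[1])))
o['tool_pos']=np.array([.4464,-.1967,.1392]); o['tool_rot']=np.array([77.2,87.2,18.0])
q("wrist",[(170,120),(502,243),(443,376),(120,252)],6,[265,190],o)
# top: up=+x,left=+y ; corners order lowx/highy, highx/highy, highx/lowy, lowx/lowy
q("top",[(344,324),(329,226),(374,223),(388,319)],4,[400,190],None)
E
```

```text
t 12.82 pos [ 0.4485 -0.1976  0.1409] jaw 30.62 tilt [0.0513 0.0137] F [ 0.16 -0.7   0.55] w 0.0581 q [ -7.  -0.  30. 114.  -2.  64.  54.]
[ 0.449  -0.1969  0.012 ] 0.04872934960688747 0.020384639110914083 8.661088096605432 8.872648272388114
[ 0.4475 -0.1944  0.012 ] 0.04915479882612595 0.022425464648013142 7.527936768882461 5.800839879887001
```

```bash
python3 -m pendant '{"xyz":[[0,0,0],[0,0,0],[0,0,0],[0,0,0],[0,0,-0.01],[0,0,-0.01],[0,0,-0.01],[0,0,-0.02],[0,0,-0.02],[0,0,0]],"turn":[-0.16,-0.185,-0.185,-0.185,-0.185,-0.185,-0.185,-0.185,-0.185,-0.185]}' 0.5; python3 -c "
from h import *
o=st()"
```

```text
time_s: 14.08
tool_pos: [0.4451, -0.1973, 0.0685]
tool_rot: [71.9, 86.8, -93.8]
force: [-0.2, -0.2, 0.4]
grip_width: 0.0432
t 14.07 pos [ 0.4451 -0.1973  0.0685] jaw -75.68 tilt [-0.0037 -0.055 ] F [-0.23 -0.2   0.41] w 0.0432 q [ -9.   6.  29. 118.   0.  56. -56.]
```

```bash
python3 -m pendant '{"xyz":[[0.003,0,0.03],[0,0,0.04],[0,0,0.04]],"turn":[-0.1,0,0]}'; python3 -c "
from h import *
o=st()"; python3 -m pendant '{"xyz":[[0,0,-0.02],[0,0,-0.04],[0,0,-0.03]],"turn":[0,0,0]}'; python3 -c "
from h import *
o=st()"
```

```text
time_s: 14.45
tool_pos: [0.4435, -0.1961, 0.1766]
tool_rot: [60.8, 86.7, -111.2]
force: [0.7, -0.1, -0.0]
grip_width: 0.0434
t 14.45 pos [ 0.4435 -0.1961  0.1766] jaw -81.99 tilt [-0.0209 -0.0539] F [ 0.7  -0.06 -0.04] w 0.0434 q [-11.  -1.  29. 111.   4.  71. -65.]
time_s: 14.82
tool_pos: [0.4479, -0.1972, 0.0908]
tool_rot: [75.0, 86.8, -97.3]
force: [-0.6, 0.4, -0.8]
grip_width: 0.0435
t 14.82 pos [ 0.4479 -0.1972  0.0908] jaw -82.31 tilt [-0.0072 -0.0559] F [-0.62  0.45 -0.79] w 0.0435 q [-10.   5.  30. 116.   1.  59. -63.]
```

The tool has built up about 3° of tilt along the jaws, from servo lag that each row carries over. Vertical moves shift it radially, so I'll use a turn, a rise and a turn back to take most of it out before the second grasp.

```bash
python3 -m pendant '{"xyz":[[0,0,0],[0,0,0],[0,0,0],[0,0,0],[0,0,0],[0,0,0],[0,0,0],[0,0,0],[0,0,0]],"turn":[0.175,0.175,0.175,0.175,0.175,0.175,0.175,0.175,0.1]}'; python3 -c "
from h import *
o=st()";  python3 -m pendant '{"xyz":[[0,0,0.04],[0,0,0.05],[0,0,0.05],[0,0,0.05],[0,0,0]],"turn":[0,0,0,0,0]}'; python3 -c "
from h import *
o=st()"
```

```text
time_s: 15.95
tool_pos: [0.4414, -0.1957, 0.0854]
tool_rot: [64.6, 87.0, -19.8]
force: [-0.6, 0.4, 0.4]
grip_width: 0.0431
t 15.95 pos [ 0.4414 -0.1957  0.0854] jaw 5.59 tilt [ 0.0495 -0.0178] F [-0.56  0.39  0.43] w 0.0431 q [ -6.   2.  27. 119.  -1.  56.  28.]
time_s: 16.58
tool_pos: [0.4373, -0.1954, 0.2793]
tool_rot: [63.1, 87.2, -21.9]
force: [-0.1, 0.1, -0.7]
grip_width: 0.0434
t 16.57 pos [ 0.4373 -0.1954  0.2793] jaw 5.06 tilt [ 0.0445 -0.0179] F [-0.07  0.08 -0.66] w 0.0434 q [ -7.  -8.  26. 104.   4.  80.  23.]
```

```bash
python3 -m pendant '{"xyz":[[0.003,0,-0.02],[0.003,0,-0.02],[0.003,0,-0.02],[0,0,-0.02],[0,0,-0.02],[0,0,-0.02],[0,0,-0.02],[0,0,-0.02],[0,0,-0.02],[0,0,-0.01]],"turn":[-0.15,-0.17,-0.17,-0.17,-0.17,-0.17,-0.17,-0.17,-0.15,0]}' 0.5; python3 -c "
from h import *
o=st()"
```

```text
time_s: 17.82
tool_pos: [0.4374, -0.1934, 0.0732]
tool_rot: [45.9, 87.1, -128.1]
force: [-0.6, -1.0, 0.3]
grip_width: 0.0437
t 17.82 pos [ 0.4374 -0.1934  0.0732] jaw -83.88 tilt [-0.0308 -0.0394] F [-0.62 -1.04  0.29] w 0.0437 q [ -4.   6.  24. 117.   0.  59. -64.]
```

```bash
python3 -m pendant '{"xyz":[[0.01,-0.003,0],[0.001,0,-0.015],[0,0,-0.025],[0,0,-0.012]],"turn":[0.04,0,0,0]}' 0.5; python3 -c "
from h import *
o=st()
im=read_camera('wrist');cv2.imwrite('pics/w8.png',im[:,:,::-1])
o=st()"
```

```text
time_s: 18.32
tool_pos: [0.4462, -0.1958, 0.017]
tool_rot: [42.6, 87.1, -128.7]
force: [0.3, -0.2, -0.0]
grip_width: 0.0436
t 18.32 pos [ 0.4462 -0.1958  0.017 ] jaw -81.25 tilt [-0.032 -0.04 ] F [ 0.26 -0.21 -0.03] w 0.0436 q [ -3.  12.  23. 118.  -2.  52. -60.]
t 18.38 pos [ 0.4455 -0.1955  0.0161] jaw -81.25 tilt [-0.0337 -0.0398] F [-0.61 -0.24 -1.39] w 0.0432 q [ -3.  12.  23. 118.  -2.  52. -60.]
```

View pics/w8.png

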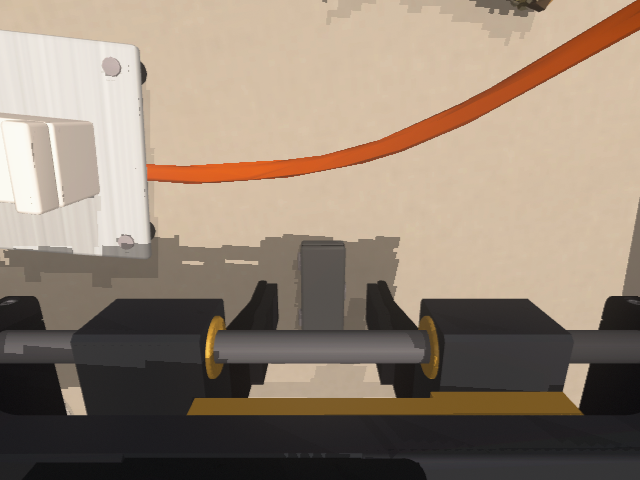

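The case sits midway between the fingers, at (322,285) against finger edges at 277 and 367. Down and close.

```bash
python3 -m pendant '{"xyz":[[0.003,-0.001,-0.007],[0,0,-0.004],[0,0,-0.001],[0,0,0],[0,0,0],[0,0,0]],"turn":[0,0,0,0,0,0]}' 0.46; python3 -c "
from h import *
o=st()"
```

```text
time_s: 19.12
tool_pos: [0.4499, -0.197, 0.0048]
tool_rot: [43.9, 87.1, -127.4]
force: [0.0, -0.4, -0.4]
grip_width: 0.0401
t 19.12 pos [ 0.4499 -0.197   0.0048] jaw -81.24 tilt [-0.0308 -0.0403] F [ 0.01 -0.39 -0.44] w 0.0401 q [ -3.  13.  23. 118.  -3.  50. -59.]
```

```bash
python3 -m pendant '{"xyz":[[-0.001,0,-0.0015],[0,0,0],[0,0,0],[0,0,0],[0,0,0]],"turn":[0,0,0,0,0]}' 0 20; python3 -c "
from h import *
o=st()"
```

```text
time_s: 19.75
tool_pos: [0.4491, -0.197, 0.0035]
tool_rot: [44.4, 87.1, -126.9]
force: [0.4, -0.4, 1.1]
grip_width: 0.0217
t 19.75 pos [ 0.4491 -0.197   0.0035] jaw -81.24 tilt [-0.0302 -0.0403] F [ 0.39 -0.36  1.09] w 0.0217 q [ -3.  13.  23. 118.  -3.  50. -59.]
```

```bash
python3 -m pendant '{"xyz":[[0,0,0.015],[0,0,0.04],[0,0,0.05],[0.004,0.015,0.045],[0.002,0.035,0.015],[0,0.045,0],[0,0.045,0],[0,0.045,0],[0,0.045,0],[0,0.045,0]],"turn":[0,0,0,0,0,0,0,0,0,0]}'; python3 -c "
from h import *
o=st()
im=read_camera('wrist');cv2.imwrite('pics/w9.png',im[:,:,::-1])
o=st()"
```

```text
time_s: 21.0
tool_pos: [0.4541, 0.0805, 0.1847]
tool_rot: [58.0, 87.4, -114.0]
force: [0.1, -1.0, -1.3]
grip_width: 0.0213
t 21.0 pos [0.4541 0.0805 0.1847] jaw -82.0 tilt [-0.0181 -0.0407] F [ 0.13 -0.98 -1.34] w 0.0213 q [-22.  -2.   6. 111.   2.  73. -98.]
t 21.05 pos [0.4536 0.0882 0.1848] jaw -81.52 tilt [-0.0176 -0.0365] F [-0.07  5.57 -0.05] w 0.0218 q [-22.  -2.   6. 111.   2.  73. -98.]
```

View pics/w9.png

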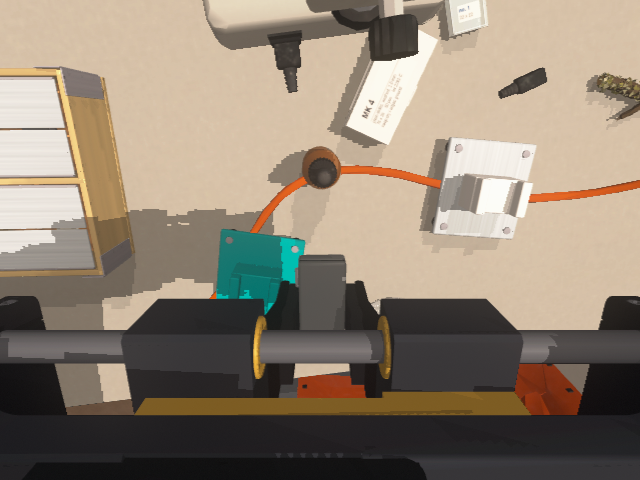

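```bash
python3 -m pendant '{"xyz":[[-0.005,0.042,0],[-0.006,0.042,0],[-0.006,0.042,-0.01],[-0.006,0.042,-0.02],[-0.005,0.03,-0.02],[0,0.015,0],[0,0,0],[0,0,0]],"turn":[0,0,0,0,0,0,0,0]}'; python3 -c "
from ov import *
o=st()
im=read_camera('wrist')[:,:,::-1].copy();cv2.imwrite('pics/w10.png',im)
o2=st()
cv2.imwrite('pics/w10o.png',crate_ov(im,'wrist',o,(.455,.370),8.2))
"
```

```text
time_s: 22.05
tool_pos: [0.4273, 0.3057, 0.1424]
tool_rot: [71.4, 87.9, -100.2]
force: [-0.5, -0.3, -0.7]
grip_width: 0.0218
t 22.05 pos [0.4273 0.3057 0.1424] jaw -81.66 tilt [-0.0064 -0.0353] F [-0.54 -0.26 -0.71] w 0.0218 q [ -34.    8.   -5.  105.    2.   68. -122.]
t 22.1 pos [0.4275 0.3057 0.1426] jaw -81.68 tilt [-0.0059 -0.0348] F [ 0.74 -0.32  0.41] w 0.0218 q [ -34.    8.   -5.  105.    2.   68. -122.]
```

View pics/w10o.png

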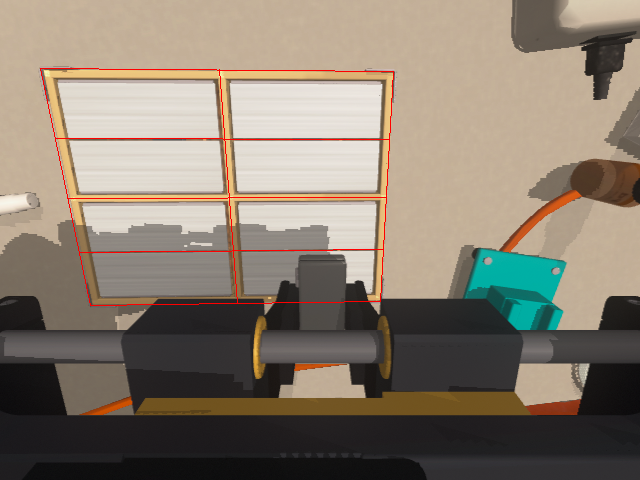

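The projected crate lies on the real one to about 1–2 px, and the case is held midway between the pads at (322,280). Centre and descend.

```bash
python3 -m pendant '{"xyz":[[-0.0025,0.0065,-0.015],[0,0,-0.025],[0,0,-0.01],[0,0,0]],"turn":[0,0,0,0]}'; python3 -c "
from ov import *
o=st()"
```

```text
time_s: 22.6
tool_pos: [0.4259, 0.3104, 0.0909]
tool_rot: [74.2, 88.0, -97.8]
force: [-0.1, 0.2, -0.0]
grip_width: 0.0218
t 22.6 pos [0.4259 0.3104 0.0909] jaw -81.94 tilt [-0.0047 -0.0345] F [-0.05  0.18 -0.01] w 0.0218 q [ -35.   11.   -6.  108.    3.   62. -124.]
```

```bash
python3 -m pendant '{"xyz":[[-0.001,0.003,-0.015],[0,0,-0.02],[0,0,-0.018],[0,0,-0.006],[0,0,-0.004]],"turn":[0,0,0,0,0]}'; python3 -c "
from ov import *
o=st()"
```

```text
time_s: 23.22
tool_pos: [0.4262, 0.3158, 0.027]
tool_rot: [80.3, 88.2, -91.6]
force: [0.6, -0.2, -0.4]
grip_width: 0.0217
t 23.23 pos [0.4262 0.3158 0.027 ] jaw -81.94 tilt [-0.0009 -0.0309] F [ 0.57 -0.24 -0.42] w 0.0217 q [ -35.   16.   -6.  111.    3.   55. -125.]
```

```bash
python3 -m pendant '{"xyz":[[-0.0015,-0.004,-0.004],[0,0,-0.005],[0,0,-0.004],[0,0,-0.002]],"turn":[0,0,0,0]}'; python3 -c "
from ov import *
o=st()"
```

```text
time_s: 23.72
tool_pos: [0.4253, 0.312, 0.0121]
tool_rot: [83.4, 88.3, -88.6]
force: [-0.1, -0.1, -0.2]
grip_width: 0.0216
t 23.73 pos [0.4253 0.312  0.0121] jaw -81.96 tilt [ 0.0007 -0.0297] F [-0.14 -0.14 -0.22] w 0.0216 q [ -35.   16.   -6.  112.    4.   53. -125.]
```

```bash
python3 -m pendant '{"xyz":[[0,0.0005,-0.0015],[0,0,-0.001],[0,0,-0.0005]],"turn":[0,0,0]}'; python3 -c "
from ov import *
o=st()"
```

```text
time_s: 24.1
tool_pos: [0.4257, 0.3123, 0.0104]
tool_rot: [83.5, 88.3, -88.5]
force: [-1.7, -0.9, 4.6]
grip_width: 0.0217
t 24.1 pos [0.4257 0.3123 0.0104] jaw -81.96 tilt [ 0.0008 -0.0303] F [-1.71 -0.88  4.59] w 0.0217 q [ -35.   17.   -6.  112.    4.   53. -125.]
```

```bash
python3 -m pendant '{"xyz":[[0,0,-0.0007],[0,0,-0.0005]],"turn":[0,0]}'; python3 -m pendant '{"xyz":[[0,0,0],[0,0,0],[0,0,0]],"turn":[0,0,0]}' 0.4;  python3 -c "
from ov import *
o=st()"
```

```text
time_s: 24.35
tool_pos: [0.4257, 0.3124, 0.0104]
tool_rot: [83.2, 88.2, -88.8]
force: [-0.8, -1.8, 6.1]
grip_width: 0.0217
time_s: 24.72
tool_pos: [0.4259, 0.3129, 0.0102]
tool_rot: [85.0, 88.3, -87.0]
force: [0.3, -0.3, -0.4]
grip_width: 0.0341
t 24.73 pos [0.4259 0.3129 0.0102] jaw -81.95 tilt [ 0.0016 -0.0296] F [ 0.32 -0.26 -0.41] w 0.0341 q [ -35.   17.   -6.  112.    4.   53. -125.]
```

```bash
python3 -c "
from ov import *
im=read_camera('wrist');cv2.imwrite('pics/w11.png',im[:,:,::-1])"; python3 -m pendant '{"xyz":[[0,0,0.006],[0,0,0.015],[0,0,0.025],[0,0,0.03]],"turn":[0,0,0,0]}';  python3 -c "
from ov import *
o=st()
im=read_camera('wrist');cv2.imwrite('pics/w12.png',im[:,:,::-1])"
```

```text
time_s: 25.28
tool_pos: [0.4245, 0.3118, 0.0881]
tool_rot: [78.7, 88.2, -93.2]
force: [-0.1, 0.2, -0.3]
grip_width: 0.0349
t 25.27 pos [0.4245 0.3118 0.0881] jaw -81.95 tilt [-0.0018 -0.032 ] F [-0.06  0.22 -0.34] w 0.0349 q [ -35.   11.   -6.  109.    3.   62. -124.]
```

View pics/w11.png

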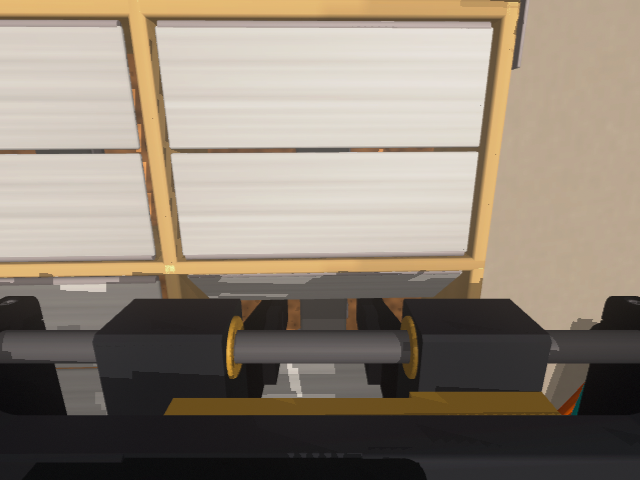

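View pics/w12.png

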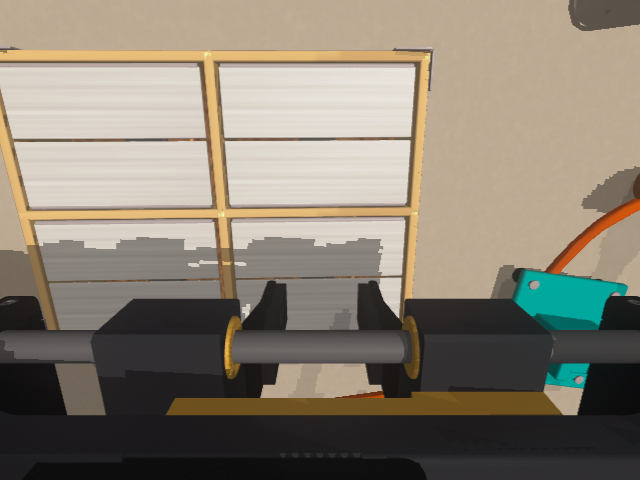

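The first picture shows the released case at (322,315) on cork, clear on both sides between the parted leaves. The second shows the covers sprung shut over an empty gripper. I'll back off to look down the gap of that cell.

```bash
python3 -m pendant '{"xyz":[[-0.015,0,0.02],[-0.03,0,0.01],[-0.03,0,0],[-0.015,0,0],[0,0,0],[0,0,0]],"turn":[0,0,0,0,0,0]}';  python3 - <<'E'
from ov import *
o=st()
im=read_camera('wrist')[:,:,::-1].copy();cv2.imwrite('pics/w13.png',im)
top=read_camera('top')[:,:,::-1].copy();cv2.imwrite('pics/t13.png',top)
u=px('wrist',(.4244,.3125,.057),o); print(u)
x,y=int(u[0]),int(u[1]); 
c=im[max(0,y-60):y+60,max(0,x-110):x+110]; cv2.imwrite('pics/w13c.png',cv2.resize(c,None,fx=3.5,fy=3.5,interpolation=cv2.INTER_CUBIC)); print(max(0,x-110),max(0,y-60))
E
```

```text
time_s: 26.08
tool_pos: [0.3385, 0.3154, 0.1309]
tool_rot: [116.9, 88.6, -55.2]
force: [0.1, 0.1, -0.2]
grip_width: 0.0347
t 26.07 pos [0.3385 0.3154 0.1309] jaw -82.09 tilt [ 0.0138 -0.0199] F [ 0.07  0.13 -0.23] w 0.0347 q [ -38.    0.   -9.  115.    2.   65. -130.]
[341.51361363 125.7969984 ]
231 65
```

View pics/w13c.png

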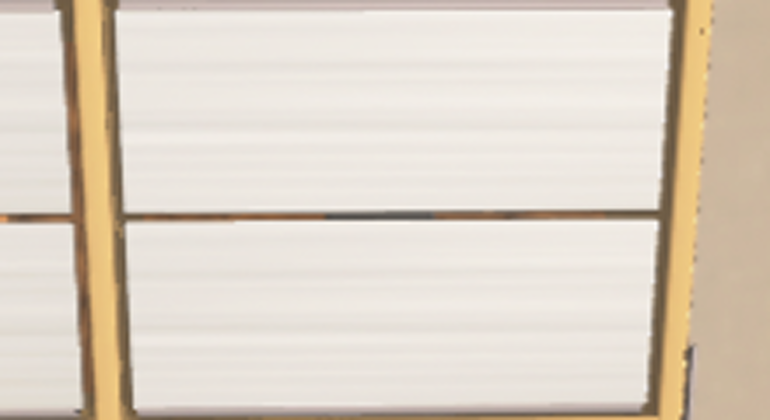

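View pics/t13.png

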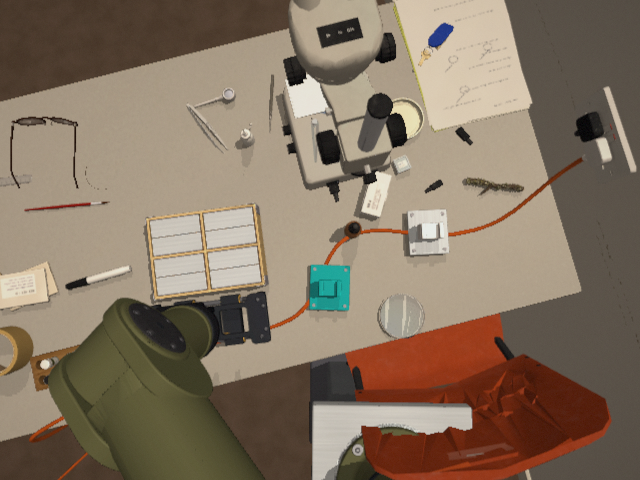

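```bash
python3 - <<'E'
from h import *
o=st()
a=np.radians(8.2); Rz=np.array([[np.cos(a),np.sin(a)],[-np.sin(a),np.cos(a)]])
for u in (325,379,433):
    P=ray('wrist',(231+u/3.5,65+215/3.5),.019,o); print(P.round(4),(Rz@(P[:2]-[.455,.37])-[-.0385,-.0525]).round(4))
E
```

```text
t 26.18 pos [0.3384 0.3153 0.1306] jaw -82.11 tilt [ 0.0132 -0.0202] F [ 0.92 -0.46  0.43] w 0.0348 q [ -38.    0.   -9.  115.    2.   65. -130.]
[0.4234 0.3223 0.019 ] [0.0005 0.0098]
[0.425  0.3112 0.019 ] [ 0.0004 -0.0014]
[0.4265 0.3001 0.019 ] [ 0.0003 -0.0126]
```

Through the gap the case shows 22.4 mm wide and 1.4 mm off the cell's middle in y. The bottle stands at (353,228) and the arm touches nothing. Handing in.

```bash
python3 -c "
from cell import sign_off
print(sign_off())"
```

```text
the job is handed in; nothing more can be done
None
```

The specimen case is in the near right cell (floor_2), and the job was handed in at about 26 s of the 64 s allowed.

**What I did**
- **Feeling for the cell:** With shut fingers, the near left cell stopped me at z = 0.0195, the top of a case. The near right cell let me down to the cork at z = 0.0074, so it was the empty one. I did not probe the far two.
- **Moving the case:** I lifted it out of the aluminium cradle by its ends, set it flat on free bench and let go. I then took it again across its width and laid it in floor_2 at light contact (about 6 N) before opening.

**Last checks**
- **In the cell:** Through the shut covers' gap, the case shows 22.4 mm wide and about 1.4 mm off the cell's middle in y. The jaws were within 0.2° of the crate's axes when I released it.
- **Around it:** All the covers are closed, the bottle stands where it was, and the hand is clear at z = 0.13.

**Not confirmed or off**
- **Position along the crate's x:** The covers hide the case's ends, so this rests on the arm's reading, about 1 mm from the middle.
- **Tool tilt:** The tool built up about 2–3° of tilt during the moves, and an attempt to remove it only partly worked. The case may have settled by about 1 mm when released, both on the bench and in the cell.

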